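# Lock the panel jack's spindle

### The job

The height of this support jack has been set and must now be locked before the old panel is laid on it. Fit the large double-ended holding spanner down over the jack's flat spindle head and the fixed post beside it, fully seated, so that the spindle cannot turn, then swing the locknut's lever clockwise (seen from above) until it comes up against its stop. Leave the spanner in place.

Things in the scene. Friction and masses are not known exactly. Their poses are not given: they have to be found in the camera images.
- key_mid (a point): Centre, 20 mm above the underside, of the large loose steel spanner lying flat: 210 mm long (x), 52 wide (y), two-ended, alike both ways. Middle: 86 mm solid bar, 16 thick, with an upright grip rib 60 long, 18 across (y), 40 mm above the underside. Each end: two prongs 62 long, 16 thick, open slot 28 mm wide. About 0.35 kg. The smaller spanner (130 mm, 9 mm slots) does not fit.
- spindle_head (a point): Centre of the top of the jack's flat steel spindle head, on the spindle axis, 98 mm above the bench. A blade 14 mm thick (x), 60 long (y), 26 high, on a round collar of radius 30 whose top is 72 mm above the bench. +y points to the post. Seated, the spanner lies along y: key_mid 6 mm below this point and 85 mm along +y (10 mm either way along y, 6 mm along x, still fit).
- post_top (a point): Centre of the top of the fixed post of the jack, 155 mm from the spindle axis, 98 mm above the bench: a steel blade 14 mm thick (x), 30 long (y), 26 high, on a 44 mm square shoulder 72 mm above the bench. The spanner's other slot goes over it; its underside rests on collar and shoulder. The jack is fixed to the bench.
- lever_knob (a point): Gripping point on the black upright round knob (18 mm diameter) at the end of the locknut's lever: 105 mm from the spindle axis, 85 mm above the bench. Knob top 105 mm, top of the lever rod under it 58 mm above the bench. x points outward along the lever. It moves on a level circle about the spindle axis; swinging takes about 4 N.
- locknut (a joint): Turn of the locknut relative to the spindle, rad, growing clockwise from above. Starts loose at 0 to 0.35; firm stop (tight) at 1.35. At 0 the lever points along spindle_head's +x. The nut grips the thread: unless the spindle is held, both turn together and this value does not change.
- spindle (a joint): Turn of the spindle in the jack, rad, clockwise from above; 0 at the start, turns easily. With the spanner seated it has up to about 0.35 rad of play before it is held.
Mind the look-alikes: they are no part of the job. What is shaped like the part that bears key_mid but brown or orange is not meant.

How it is judged:
On the way, in this order (a step that is already met when the one before it is completed fails the run):
1. the large spanner is seated over the spindle head and the post (z of key_mid in the frame of spindle_head below 0.002 m and y of key_mid in the frame of spindle_head between 0.065 and 0.105 m and horizontal distance between key_mid and spindle_head below 0.11 m and angle between the x axis of key_mid and the y axis of spindle_head, either way round below 0.35 rad and angle between key_mid's own z axis and vertical below 0.1 rad), for 0.2 s.
2. the locknut is turned tight with the spindle held (value of joint locknut above 1.15 rad and value of joint spindle between -0.55 and 0.55 rad), for 0.2 s.
At the end, for the whole second after the job is handed in: The locknut's lever is at its stop or within 0.2 rad of it (joint above 1.15), the spindle is within 0.55 rad of where it was set, and the large spanner is still seated level over the spindle head and the post (its middle within 60 to 110 mm of the spindle axis, resting on the collar and shoulder) (all of step 2 and z of key_mid in the frame of spindle_head below 0.002 m and horizontal distance between key_mid and spindle_head between 0.06 and 0.11 m and angle between key_mid's own z axis and vertical below 0.1 rad and height (world z) of key_mid above 0.085 m); the robot touches nothing.
It also fails if it takes over 48 s, if anything falls off the work surface, if the arm or the gripper's body presses on something with over 40 N, if the wrist force passes 120 N, or if a joint passes its speed limit or range.

### The arm

A 6-joint arm with a two-finger parallel gripper is mounted at the origin on the work surface. World frame = base frame: x ahead of the robot, y to its left, z up, the work surface at z = 0. Lengths are in m, angles in rad, forces in N, time in s.
With the tool pointing down it reaches from about 0.35 to 0.85 m from the base axis. Payload 8.1 kg.
Tool frame: the origin (TCP) lies on the mounting face of the last link; the fingertips stand 186 mm ahead of it and the grasp point (between the pads) lies 167 mm ahead of it; z points along the fingers, y is the line along which they close (so a half turn about z gives the same grasp; the last joint's range is limited). The gripper opens to 93 mm and grips with 3 to 60 N. Pads are 15 mm wide; open, the fingers measure 128 mm over their backs; the gripper's body (75 mm by 188 mm) begins 65 mm behind the grasp point.
Start: joints at [1.189, 0.13, 1.488, -0, 1.523, -0.085], TCP at [0.175, 0.574, 0.405] pointing down, gripper open.
Joint ranges: [-2.96, 2.96], [-0.89, 2.26], [0.02, 2.5], [-1.34, 4.48], [0, 2.73], [-2.66, 2.66]. Speed limits (rad/s): [2.39, 2.39, 2.79, 3.14, 3.14, 3.14].

### API

Orientations are given as a rotation vector (axis times angle).
In Python, from plant import read_state, read_camera, camera_params, close_job gives the robot as it stands. The module is installed in compiled form; this text tells all that it offers.
- The arm moves only by the tool servo_tool, never from a script. Its argument "increments" is a list of rows, each an object with "slide": the shift along the tool's x, y, z in mm, a list of three; "dr": the turn, a rotation vector about the tool's x, y, z in rad, a list of three; "jaw": the closure, from 0 (fully open) to 1 (shut). In form: [{"slide": [x, y, z], "dr": [ax, ay, az], "jaw": jaw}, ...]. A call has 1 to 20 rows; each row is the pose to reach, as a shift and turn from the pose commanded when the call began, along the tool's axes at that moment; what a row does not reach only later rows make up. A row lasts 1/10 s, in which the tool goes at most 50 mm and 8.59 degrees, less where a joint would pass 70% of its speed; a pose out of reach is approached as far as the arm can. A call with a gripper value outside its range is refused whole. The fingers move at their own pace and stop on an object; "force" is the grip in N (left out, the last holds). Time passes only in rows, so rows that repeat a pose let the fingers close. It gives the time, the measured TCP pose, the force, the opening and the grip force at its end, in the units of the state.
- read_state(): the state, without advancing time (a new reading comes with each control period).
- read_camera(name): name is "scene" or "side" or "wrist"; returns (picture, depth): 420x560x3 uint8, red, green, blue; 420x560 float32, m along the optical axis (not along the pixel's ray), 0 where there is no reading.
- camera_params(name): a dict with "fx", "fy", "cx", "cy" (pixels), "rvec" (rotation vector, rad) and "tvec" (3), from world to camera coordinates, as OpenCV has them. Camera axes: x right, y down, z forward; pixel columns grow to the right and rows downward; lengths in m; the calibration is good to about 2 mm. The wrist camera is an equidistant fisheye: a pixel r from the principal point sees the ray r / f radians off the axis. A picture is of the moment at which its call begins: read the wrist's pose just before it. camera_params takes no time and is no camera call; for the wrist camera it gives the pose at the moment of the call.
- close_job(): hands the job in; it is judged then, once.
The state is a dict: "t": time; "q": joint angles; "dq": joint speeds; "joint_torque": joint torques, N m; "tool_pos": TCP position; "orientation": TCP orientation; "force": force on the tool from outside, world axes, zero at the start; "wrist_torque": the same for the moment, N m; "opening": finger opening in m; "gripper_force": force on a finger pad.
Only numpy, scipy, OpenCV 4.12 (cv2) and the standard library are available. Lean on these libraries where they do the work, as an engineer would, in place of code of your own. Each camera call takes 0.05 s, during which the arm holds its last target. There are 200 camera calls.

## Working session

There is one attempt and no reset: what is moved stays moved. The work goes in short steps, Python scripts to look and compute and a tool call to move; the robot and the scene stay as the last step left them, time stands still between calls to the robot, and variables do not carry over. Pictures are saved under pics/ and viewed, at most 10 in all, crops included, and the job is handed in when it is done.

Besides the shell and the picture viewer there is one more tool, called after "Emit:" as name(argument=value, ...) on one line, values as JSON. servo_tool: Moves the arm, as the interface text tells. Its arguments: {"type":"object","properties":{"increments":{"type":"array"},"force":{"type":"number"}},"required":["increments"]}

```bash
mkdir -p pics; cat > h.py <<'E'
import numpy as np, cv2
from plant import *
from scipy.spatial.transform import Rotation as R
def cloud(name):
    p=camera_params(name); img,d=read_camera(name)
    v,u=np.mgrid[:420,:560].astype(float)
    x=(u-p['cx'])/p['fx']; y=(v-p['cy'])/p['fy']
    if name=='wrist':
        r=np.hypot(x,y)+1e-9; s=np.tan(r)/r; x=x*s; y=y*s
    P=np.stack([x*d,y*d,d],-1)
    M=R.from_rotvec(p['rvec']).as_matrix()
    W=(P-np.array(p['tvec']))@M
    return img,d,W
def save(n,img,k=1):
    cv2.imwrite('pics/'+n+'.png',cv2.resize(img,None,fx=k,fy=k)[:,:,::-1])
E
python3 - <<'E'
from h import *
for n in ['scene','side','wrist']:
    i,d,W=cloud(n); np.savez(n+'.npz',i=i,d=d,W=W); save(n,i)
a=np.hstack([cv2.imread('pics/%s.png'%n) for n in ['scene','side']])
print(read_state())
E
```

```text
{'t': 0.15, 'q': array([ 1.18859621e+00,  1.31011446e-01,  1.48901651e+00,  2.92938933e-05,
        1.52299316e+00, -8.54003052e-02]), 'dq': array([ 0.00075015, -0.00203404, -0.00244976, -0.00102483, -0.00107723,
       -0.0002895 ]), 'joint_torque': array([ 6.50182428e-04, -5.60473323e+01, -4.92335737e+01,  7.68540753e-02,
        3.06072074e-02, -7.58549413e-05]), 'tool_pos': array([0.17538757, 0.57361846, 0.40392097]), 'orientation': array([-4.64451701e-01, -3.10670665e+00,  2.17187021e-03]), 'force': array([ 0.36343573, -0.32010109, -0.26895949]), 'wrist_torque': array([-0.04438886,  0.04968728, -0.02255305]), 'gripper_force': 0.0, 'opening': 0.09283348780618679}
```

View pics/scene.png

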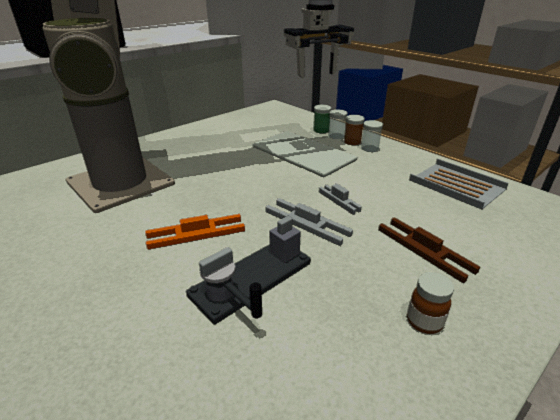

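View pics/side.png

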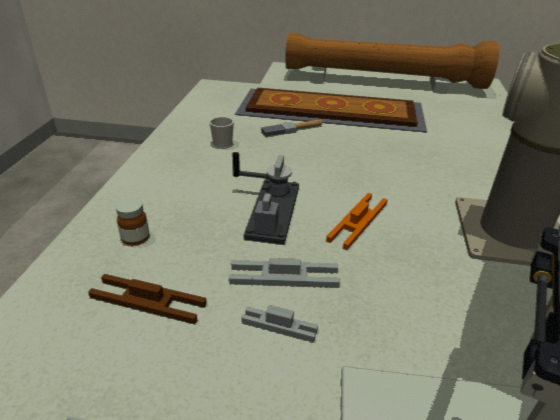

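Candidates for the spanner, in scene pixels:
- Large grey at (308,220): the one I choose.
- Small grey at (340,197).
- Orange at (195,230).
- Brown at (428,245).

The jack has its spindle head at (217,264), post at (285,240) and black knob at (256,300). In the side view these are spanner (285,272), head (279,170), post (266,210) and knob (236,165).

```bash
python3 - <<'E'
from h import *
def pc(P):
    c=P.mean(0);u,s,v=np.linalg.svd(P-c,full_matrices=False)
    (cx,cy),(w,h),a=cv2.minAreaRect((P*1000).astype(np.float32))
    return 'mean',c.round(4),'rect',round(cx,1),round(cy,1),round(w,1),round(h,1),round(a,1)
for n,rois in {'scene':dict(key=(255,190,360,248),head=(195,240,245,285),post=(268,215,305,262),knob=(240,275,275,325)),
  'side':dict(key=(222,250,348,295),head=(262,150,298,195),post=(248,188,285,236),knob=(225,145,262,185))}.items():
    z=np.load(n+'.npz');W=z['W'];d=z['d'];I=z['i'].astype(int)
    for k,(a,b,c,e) in rois.items():
        w=W[b:e,a:c].reshape(-1,3); i=I[b:e,a:c].reshape(-1,3); ok=d[b:e,a:c].ravel()>0
        lo,hi={'key':(.006,.06),'head':(.09,.105),'post':(.09,.105),'knob':(.075,.115)}[k]
        m=ok&(w[:,2]>lo)&(w[:,2]<hi)
        if k=='knob': m&=i.max(1)<60
        P=w[m]
        print(n,k,m.sum(),*pc(P[:,:2]),'zmax',P[:,2].max().round(4))
        if k=='key':
            Q=P[P[:,2]>.033]; print('  rib',len(Q),*pc(Q[:,:2]))
        if k in('head','post'):
            Q=P[P[:,2]>.0955]; print('  top',len(Q),*pc(Q[:,:2]))
im=np.hstack([cv2.resize(cv2.imread('pics/scene.png')[180:340,170:370],(400,320)),cv2.resize(cv2.imread('pics/side.png')[140:300,200:400],(400,320))])
cv2.imwrite('pics/crop1.png',im)
E
```

```text
scene key 1969 mean [0.4932 0.2423] rect 477.0 235.9 273.3 213.2 79.2 zmax 0.06
  rib 446 mean [0.5122 0.1804] rect 490.9 219.7 77.8 285.1 16.8
scene head 294 mean [ 0.539  -0.0445] rect 536.5 -42.7 15.9 59.4 0.1 zmax 0.0999
  top 205 mean [ 0.5375 -0.0434] rect 536.4 -42.4 15.6 58.8 0.5
scene post 107 mean [0.5381 0.1101] rect 537.4 112.2 29.7 14.0 86.2 zmax 0.0994
  top 69 mean [0.5369 0.1117] rect 536.5 112.5 29.3 12.3 86.2
scene knob 248 mean [ 0.6447 -0.0456] rect 641.7 -43.3 17.6 17.7 70.4 zmax 0.1069
side key 2120 mean [0.4752 0.245 ] rect 475.9 238.3 208.8 57.1 9.2 zmax 0.0437
  rib 276 mean [0.4762 0.2411] rect 475.8 238.8 59.6 20.4 5.8
side head 112 mean [ 0.535  -0.0214] rect 536.3 19.3 174.8 14.3 89.6 zmax 0.1004
  top 92 mean [ 0.5353 -0.0217] rect 536.0 19.3 174.8 13.5 89.7
side post 80 mean [0.535  0.1185] rect 535.2 115.0 13.5 31.8 0.8 zmax 0.1013
  top 59 mean [0.5353 0.1161] rect 535.5 114.4 13.2 30.5 0.2
side knob 81 mean [ 0.6387 -0.0357] rect 639.1 -37.4 12.6 13.5 11.2 zmax 0.1076
```

View pics/crop1.png

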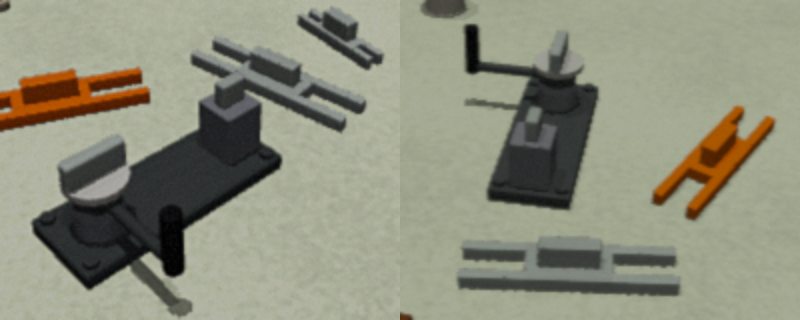

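The close crop confirms the choice: the large grey spanner has open slots and a rib, and lies almost along x. The jack's +y is about world +y, and the lever is along +x, so the locknut is near 0. Next I work out the approach.

```bash
cat >> h.py <<'E'
def move(target,yaw,q=True):
    """tool x axis heading yaw (world), pointing down -> slide mm and dr in tool frame"""
    s=read_state(); T=R.from_rotvec(s['orientation'])
    # tool z down; x=(c,s,0), y = z cross x
    c,n=np.cos(yaw),np.sin(yaw)
    G=R.from_matrix(np.array([[c,n,0],[n,-c,0],[0,0,-1]]))
    print('slide',(T.inv().apply(np.array(target)-s['tool_pos'])*1000).round(1),'dr',(T.inv()*G).as_rotvec().round(4),'q6',s['q'][5].round(3),'q1',s['q'][0].round(3))
E
python3 - <<'E'
from h import *
s=read_state(); M=R.from_rotvec(s['orientation']).as_matrix(); print(M.round(3), 'yaw x',np.degrees(np.arctan2(M[1,0],M[0,0])))
for y in (7,187): move([.476,.2385,.32],np.radians(y))
for y in (90,-90): move([.536,.043,.32],np.radians(y))
# key axis from prong/body top pixels, side view
z=np.load('side.npz');W=z['W'][250:295,222:348].reshape(-1,3)
P=W[(W[:,2]>.008)&(W[:,2]<.05)][:,:2]
_,_,v=np.linalg.svd(P-P.mean(0),full_matrices=False);print('pca',np.degrees(np.arctan2(v[0,1],v[0,0])))
E
```

```text
[[-0.956  0.292 -0.001]
 [ 0.292  0.956 -0.001]
 [ 0.    -0.001 -1.   ]] yaw x 162.99453578929268
slide [-385.5 -232.4   84.2] dr [-6.0000e-04  1.9000e-03  2.7226e+00] q6 -0.085 q1 1.189
slide [-385.5 -232.4   84.2] dr [-1.40e-03 -4.00e-04 -4.19e-01] q6 -0.085 q1 1.189
slide [-500.  -401.8   84.4] dr [-1.300e-03  8.000e-04  1.274e+00] q6 -0.085 q1 1.189
slide [-500.  -401.8   84.4] dr [-8.0000e-04 -1.4000e-03 -1.8676e+00] q6 -0.085 q1 1.189
pca -171.67527586392228
```

Emit:
servo_tool(increments=[{"slide": [-20,-12,4],"dr": [0,0,-0.03],"jaw": 0},{"slide": [-55,-33,12],"dr": [0,0,-0.07],"jaw": 0},{"slide": [-95,-57,21],"dr": [0,0,-0.12],"jaw": 0},{"slide": [-135,-81,30],"dr": [0,0,-0.17],"jaw": 0},{"slide": [-175,-105,38],"dr": [0,0,-0.22],"jaw": 0},{"slide": [-215,-130,47],"dr": [0,0,-0.26],"jaw": 0},{"slide": [-255,-154,56],"dr": [0,0,-0.3],"jaw": 0},{"slide": [-295,-178,64],"dr": [0,0,-0.34],"jaw": 0},{"slide": [-330,-199,72],"dr": [0,0,-0.38],"jaw": 0},{"slide": [-360,-217,79],"dr": [0,0,-0.41],"jaw": 0},{"slide": [-378,-228,83],"dr": [0,0,-0.43],"jaw": 0},{"slide": [-385.5,-232.4,84],"dr": [0,0,-0.436],"jaw": 0},{"slide": [-385.5,-232.4,84],"dr": [0,0,-0.436],"jaw": 0}])

```text
t: 1.45
tool_pos: [0.4764, 0.2382, 0.3204]
orientation: [0.215, -3.133, 0.0]
force: [-0.0, 0.0, 0.6]
opening: 0.0928
gripper_force: 0.0
```

```bash
python3 - <<'E'
from h import *
i,d,W=cloud('wrist'); save('w1',i); np.savez('w1.npz',i=i,d=d,W=W)
s=read_state();print(s['t'],s['tool_pos'],s['q'])
near=(np.hypot(W[...,0]-.476,W[...,1]-.2385)<.13)&(d>0)
for lo,hi in((.008,.05),(.03,.05)):
    P=W[near&(W[...,2]>lo)&(W[...,2]<hi)][:,:2]; print(len(P),cv2.minAreaRect((P*1000).astype(np.float32)))
E
```

```text
1.5 [0.47597052 0.23897217 0.32064913] [ 3.68873695e-01  4.53139350e-03  1.77547342e+00  4.22600648e-04
  1.36207704e+00 -1.34001167e+00]
11761 ((476.4676818847656, 247.49790954589844), (238.83609008789062, 192.8769989013672), 65.44013977050781)
2708 ((478.15802001953125, 239.33538818359375), (63.500980377197266, 258.94146728515625), 10.12307357788086)
```

View pics/w1.png

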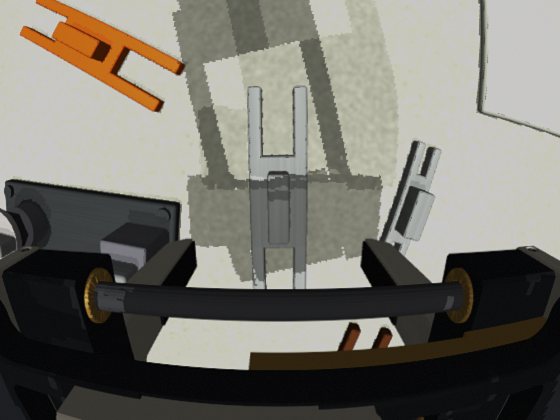

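The wrist view shows the grey spanner aligned between the fingers, with its rib at (279,208) and prongs going up from (255,90) and (300,90). I refine from these regions.

```bash
python3 - <<'E'
from h import *
z=np.load('w1.npz');W=z['W'][:,:,:];d=z['d']
m=np.zeros(d.shape,bool); m[165:250,262:296]=1
P=W[m&(W[...,2]>.034)&(W[...,2]<.046)];print('rib',len(P),cv2.minAreaRect((P[:,:2]*1000).astype(np.float32)),P[:,2].mean())
m[:]=0;m[80:286,244:312]=1
P=W[m&(W[...,2]>.01)&(W[...,2]<.022)];print('bar',len(P),cv2.minAreaRect((P[:,:2]*1000).astype(np.float32)))
move([.476,.2385,.207],np.radians(188))
E
```

```text
rib 1498 ((476.542236328125, 237.42071533203125), (59.506752014160156, 18.02956199645996), 8.568117141723633) 0.03959494079179866
bar 6621 ((465.9687194824219, 235.72817993164062), (188.37933349609375, 52.53895950317383), 8.509001731872559)
slide [ -0.   -0.5 113.6] dr [ 0.0003 -0.0006 -0.0016] q6 -1.34 q1 0.369
```

Emit:
servo_tool(increments=[{"slide": [0,-1,10],"dr": [0,0,-0.01],"jaw": 0},{"slide": [0,-1.6,35],"dr": [0,0,-0.01],"jaw": 0},{"slide": [0,-1.6,65],"dr": [0,0,-0.01],"jaw": 0},{"slide": [0,-1.6,90],"dr": [0,0,-0.01],"jaw": 0},{"slide": [0,-1.6,105],"dr": [0,0,-0.01],"jaw": 0},{"slide": [0,-1.6,112],"dr": [0,0,-0.01],"jaw": 0.3},{"slide": [0,-1.6,115],"dr": [0,0,-0.01],"jaw": 0.5},{"slide": [0,-1.6,115],"dr": [0,0,-0.01],"jaw": 0.7},{"slide": [0,-1.6,115],"dr": [0,0,-0.01],"jaw": 1},{"slide": [0,-1.6,115],"dr": [0,0,-0.01],"jaw": 1},{"slide": [0,-1.6,115],"dr": [0,0,-0.01],"jaw": 1},{"slide": [0,-1.6,115],"dr": [0,0,-0.01],"jaw": 1}], force=45)

```text
t: 2.7
tool_pos: [0.4765, 0.2372, 0.2062]
orientation: [-0.234, 3.132, 0.0]
force: [-0.3, -0.5, 0.0]
opening: 0.0416
gripper_force: 0.0
```

Still closing, so I wait a little and then lift.

Emit:
servo_tool(increments=[{"slide": [0,0,0],"dr": [0,0,0],"jaw": 1},{"slide": [0,0,0],"dr": [0,0,0],"jaw": 1},{"slide": [0,0,0],"dr": [0,0,0],"jaw": 1},{"slide": [0,0,0],"dr": [0,0,0],"jaw": 1},{"slide": [0,0,0],"dr": [0,0,0],"jaw": 1},{"slide": [0,0,0],"dr": [0,0,0],"jaw": 1},{"slide": [0,0,-10],"dr": [0,0,0],"jaw": 1},{"slide": [0,0,-30],"dr": [0,0,0],"jaw": 1},{"slide": [0,0,-60],"dr": [0,0,0],"jaw": 1},{"slide": [0,0,-90],"dr": [0,0,0],"jaw": 1},{"slide": [0,0,-110],"dr": [0,0,0],"jaw": 1},{"slide": [0,0,-115],"dr": [0,0,0],"jaw": 1},{"slide": [0,0,-115],"dr": [0,0,0],"jaw": 1}])

```text
t: 4.0
tool_pos: [0.4765, 0.2372, 0.3215]
orientation: [-0.234, 3.131, 0.001]
force: [-0.3, 0.1, -3.4]
opening: 0.0177
gripper_force: 45.0
```

```bash
python3 - <<'E'
from h import *
move([.5365,.0385,.32],np.pi/2)
E
```

```text
slide [ -29.8 -205.4    1.5] dr [1.50e-03 9.00e-04 1.72e+00] q6 -1.354 q1 0.366
```

Emit:
servo_tool(increments=[{"slide": [-1,-5,-5],"dr": [0,0,0.06],"jaw": 1},{"slide": [-3,-20,-12],"dr": [0,0,0.17],"jaw": 1},{"slide": [-6,-38,-18],"dr": [0,0,0.3],"jaw": 1},{"slide": [-9,-58,-20],"dr": [0,0,0.43],"jaw": 1},{"slide": [-12,-78,-20],"dr": [0,0,0.56],"jaw": 1},{"slide": [-15,-98,-20],"dr": [0,0,0.69],"jaw": 1},{"slide": [-18,-118,-20],"dr": [0,0,0.82],"jaw": 1},{"slide": [-21,-137,-20],"dr": [0,0,0.95],"jaw": 1},{"slide": [-24,-155,-20],"dr": [0,0,1.08],"jaw": 1},{"slide": [-26,-170,-20],"dr": [0,0,1.21],"jaw": 1},{"slide": [-28,-182,-20],"dr": [0,0,1.34],"jaw": 1},{"slide": [-29,-191,-20],"dr": [0,0,1.46],"jaw": 1},{"slide": [-30,-197,-20],"dr": [0,0,1.57],"jaw": 1},{"slide": [-30.4,-200,-20],"dr": [0,0,1.66],"jaw": 1},{"slide": [-30.4,-201.4,-20],"dr": [0,0,1.71],"jaw": 1},{"slide": [-30.4,-201.4,-20],"dr": [0,0,1.72],"jaw": 1},{"slide": [-30.4,-201.4,-20],"dr": [0,0,1.72],"jaw": 1},{"slide": [-30.4,-201.4,-20],"dr": [0,0,1.72],"jaw": 1}])

```text
t: 5.8
tool_pos: [0.5361, 0.0427, 0.3399]
orientation: [-2.219, -2.222, 0.001]
force: [-0.4, -0.9, -3.7]
opening: 0.018
gripper_force: 45.0
```

```bash
python3 - <<'E'
from h import *
i,d,W=cloud('wrist'); np.savez('w2.npz',i=i,d=d,W=W)
i2,d2,W2=cloud('scene'); np.savez('s2.npz',i=i2,d=d2,W=W2)
move([.5365,.0425,.32],np.pi/2)
im=np.hstack([cv2.resize(i,(400,300)),cv2.resize(i2[150:360,130:410],(400,300))]); save('c2',im)
E
```

```text
slide [-0.2  0.3 20.4] dr [-0.0006 -0.      0.001 ] q6 -0.017 q1 -0.016
```

View pics/c2.png

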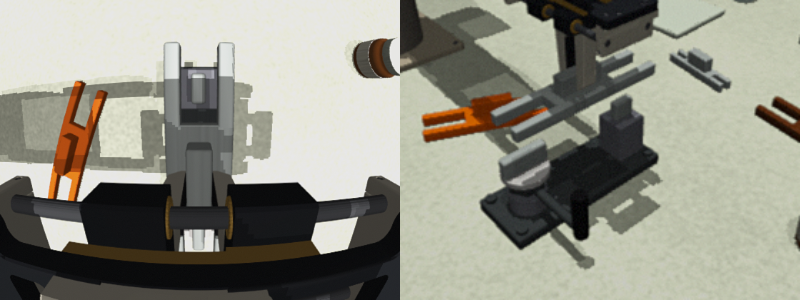

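The left half (wrist view) shows the post blade at (197,90) inside the forward slot. The right half shows the spanner level above the jack. I check the offsets in numbers.

```bash
python3 - <<'E'
from h import *
z=np.load('w2.npz');W=z['W'];d=z['d']
m=np.zeros(d.shape,bool);m[50:190,210:350]=1
f=lambda P:[(round(a,1),round(b,1)) for a,b in zip(P[:,:2].min(0)*1000,P[:,:2].max(0)*1000)]
P=W[m&(d>0)&(W[...,2]>.094)&(W[...,2]<.104)];print('post',len(P),cv2.minAreaRect((P[:,:2]*1000).astype(np.float32)),P[:,2].mean())
P=W[m&(d>0)&(W[...,2]>.145)&(W[...,2]<.162)];print('key',len(P),cv2.minAreaRect((P[:,:2]*1000).astype(np.float32)),P[:,2].mean())
E
```

```text
post 849 ((536.3294677734375, 113.39802551269531), (28.416301727294922, 14.365309715270996), 89.94278717041016) 0.09731311780248736
key 6796 ((537.0838623046875, 112.61675262451172), (70.34054565429688, 52.402530670166016), 89.80354309082031) 0.1496177551437798
```

Emit:
servo_tool(increments=[{"slide": [0,0.5,8],"dr": [0,0,0],"jaw": 1},{"slide": [0,0.5,22],"dr": [0,0,0],"jaw": 1},{"slide": [0,0.5,34],"dr": [0,0,0],"jaw": 1},{"slide": [0,0.5,42],"dr": [0,0,0],"jaw": 1},{"slide": [0,0.5,48],"dr": [0,0,0],"jaw": 1},{"slide": [0,0.5,54],"dr": [0,0,0],"jaw": 1},{"slide": [0,0.5,58],"dr": [0,0,0],"jaw": 1},{"slide": [0,0.5,60],"dr": [0,0,0],"jaw": 1},{"slide": [0,0.5,61],"dr": [0,0,0],"jaw": 1},{"slide": [0,0.5,61],"dr": [0,0,0],"jaw": 1}])

```text
t: 6.9
tool_pos: [0.5369, 0.0426, 0.2799]
orientation: [2.221, 2.221, 0.0]
force: [-0.0, -0.7, -3.0]
opening: 0.0174
gripper_force: 45.0
```

Emit:
servo_tool(increments=[{"slide": [0,0,1],"dr": [0,0,0],"jaw": 1},{"slide": [0,0,1.8],"dr": [0,0,0],"jaw": 1},{"slide": [0,0,1.8],"dr": [0,0,0],"jaw": 1}])

```text
t: 7.2
tool_pos: [0.5368, 0.0426, 0.2779]
orientation: [2.221, 2.221, -0.0]
force: [1.0, 0.2, -3.4]
opening: 0.0173
gripper_force: 45.0
```

Emit:
servo_tool(increments=[{"slide": [0,0,0],"dr": [0,0,0],"jaw": 0.5},{"slide": [0,0,0],"dr": [0,0,0],"jaw": 0.4},{"slide": [0,0,0],"dr": [0,0,0],"jaw": 0.4},{"slide": [0,0,0],"dr": [0,0,0],"jaw": 0.4},{"slide": [0,0,-5],"dr": [0,0,0],"jaw": 0.4},{"slide": [0,0,-25],"dr": [0,0,0],"jaw": 0.4},{"slide": [0,0,-60],"dr": [0,0,0],"jaw": 0.4},{"slide": [0,0,-90],"dr": [0,0,0],"jaw": 0.5},{"slide": [0,0,-100],"dr": [0,0,0],"jaw": 0.6},{"slide": [0,0,-100],"dr": [0,0,0],"jaw": 0.6}])

```text
t: 8.2
tool_pos: [0.5374, 0.0426, 0.3801]
orientation: [2.219, 2.219, 0.004]
force: [-0.3, 0.3, -0.1]
opening: 0.0387
gripper_force: 0.0
```

```bash
python3 - <<'E'
from h import *
i,d,W=cloud('scene'); i2,d2,W2=cloud('side'); i3,_,_=cloud('wrist')
save('c3',np.hstack([cv2.resize(i[180:330,170:370],(400,300)),cv2.resize(i2[120:270,190:390],(400,300))]))
for n,w,c,dd in(('scene',W,i,d),('side',W2,i2,d2)):
  m=(dd>0)&(abs(w[...,0]-.537)<.032)&(w[...,1]>-.07)&(w[...,1]<.16)
  P=w[m&(w[...,2]>.104)&(w[...,2]<.118)];print(n,'rib',len(P),cv2.minAreaRect((P[:,:2]*1000).astype(np.float32)),np.percentile(P[:,2],[50,95]))
  P=w[(dd>0)&(c.max(2)<60)&(w[...,2]>.075)&(w[...,2]<.115)&(abs(w[...,0]-.64)<.04)&(abs(w[...,1]+.04)<.06)];print('knob',len(P),cv2.minAreaRect((P[:,:2]*1000).astype(np.float32)))
print(read_state()['tool_pos'])
E
```

```text
scene rib 312 ((538.7399291992188, 42.019866943359375), (60.53042984008789, 19.031824111938477), 89.15524291992188) [0.11160514 0.11306845]
knob 256 ((641.8645629882812, -43.499942779541016), (17.630643844604492, 17.379470825195312), 41.62809371948242)
side rib 157 ((537.28515625, 46.14266586303711), (62.76785659790039, 18.61091423034668), 89.63102722167969) [0.11256114 0.11453188]
knob 82 ((638.8804321289062, -36.68793487548828), (12.610417366027832, 13.69888687133789), 12.500001907348633)
[0.53637499 0.04255465 0.37606014]
```

View pics/c3.png

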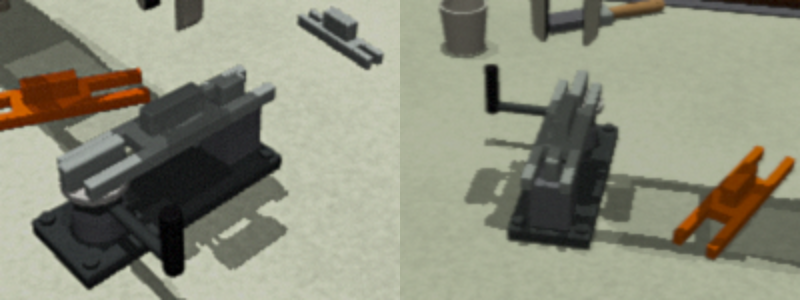

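The spanner is seated (rib top at 112 mm). The knob is at about (0.6415, -0.0425) and the lever is still along +x. I move over the knob with the jaws tangential.

Emit:
servo_tool(increments=[{"slide": [-4,5,2],"dr": [0,0,-0.07],"jaw": 0.45},{"slide": [-12,15,6],"dr": [0,0,-0.2],"jaw": 0.45},{"slide": [-22,27,12],"dr": [0,0,-0.33],"jaw": 0.45},{"slide": [-32,40,18],"dr": [0,0,-0.46],"jaw": 0.45},{"slide": [-42,52,24],"dr": [0,0,-0.59],"jaw": 0.45},{"slide": [-52,64,30],"dr": [0,0,-0.72],"jaw": 0.45},{"slide": [-61,75,35],"dr": [0,0,-0.85],"jaw": 0.45},{"slide": [-69,85,39],"dr": [0,0,-0.98],"jaw": 0.45},{"slide": [-75,93,42],"dr": [0,0,-1.11],"jaw": 0.45},{"slide": [-80,99,44],"dr": [0,0,-1.24],"jaw": 0.45},{"slide": [-83,103,46],"dr": [0,0,-1.37],"jaw": 0.45},{"slide": [-85,105,46],"dr": [0,0,-1.48],"jaw": 0.45},{"slide": [-85,105,46],"dr": [0,0,-1.55],"jaw": 0.45},{"slide": [-85,105,46],"dr": [0,0,-1.57],"jaw": 0.45},{"slide": [-85,105,46],"dr": [0,0,-1.57],"jaw": 0.45}])

```text
t: 9.85
tool_pos: [0.6414, -0.0423, 0.3302]
orientation: [-0.003, -3.139, -0.001]
force: [0.2, 0.5, -0.5]
opening: 0.0512
gripper_force: 0.0
```

```bash
python3 - <<'E'
from h import *
i,d,W=cloud('wrist'); save('w4',i)
m=(d>0)&(i.max(2)<60)&(W[...,2]>.09)&(W[...,2]<.115)&(abs(W[...,0]-.64)<.03)&(abs(W[...,1]+.042)<.03)
print(m.sum()); P=W[m]
if m.sum()>9: print(cv2.minAreaRect((P[:,:2]*1000).astype(np.float32)))
print(read_state()['opening'],read_state()['tool_pos']); move([.6415,-.0425,.252],np.pi)
E
```

```text
598
((640.8526000976562, -42.47484588623047), (16.387493133544922, 16.744138717651367), 45.778350830078125)
0.05105572933862535 [ 0.64149585 -0.04234573  0.33066298]
slide [-0.2 -0.2 78.7] dr [ 0.0003 -0.0019 -0.0025] q6 -1.714 q1 -0.146
```

View pics/w4.png

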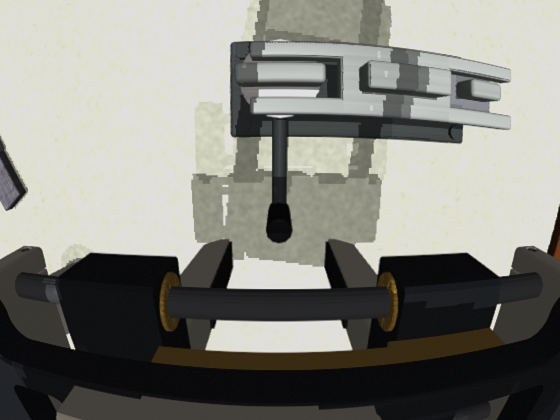

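The knob, at (279,222), is centred between the fingers, and both slots of the spanner are over their blades. I descend and grip.

Emit:
servo_tool(increments=[{"slide": [0,0,8],"dr": [0,0,0],"jaw": 0.45},{"slide": [0,0,25],"dr": [0,0,0],"jaw": 0.45},{"slide": [0,0,45],"dr": [0,0,0],"jaw": 0.45},{"slide": [0,0,62],"dr": [0,0,0],"jaw": 0.45},{"slide": [0,0,73],"dr": [0,0,0],"jaw": 0.45},{"slide": [0,0,77],"dr": [0,0,0],"jaw": 0.6},{"slide": [0,0,77],"dr": [0,0,0],"jaw": 1},{"slide": [0,0,77],"dr": [0,0,0],"jaw": 1},{"slide": [0,0,77],"dr": [0,0,0],"jaw": 1},{"slide": [0,0,77],"dr": [0,0,0],"jaw": 1},{"slide": [0,0,77],"dr": [0,0,0],"jaw": 1},{"slide": [0,0,77],"dr": [0,0,0],"jaw": 1},{"slide": [0,0,77],"dr": [0,0,0],"jaw": 1}], force=15)

```text
t: 11.2
tool_pos: [0.6423, -0.0425, 0.256]
orientation: [0.001, 3.14, -0.0]
force: [-0.4, -0.1, 5.2]
opening: 0.0178
gripper_force: 15.0
```

```bash
python3 - <<'E'
from h import *
# circle: tool frame yaw pi: tool x=-world x, tool y=world y ; clockwise phi, radius 105
for p in np.arange(.05,1.75,.05): print(p.round(2),(105*(1-np.cos(p))).round(1),(-105*np.sin(p)).round(1))
E
```

```text
0.05 0.1 -5.2
0.1 0.5 -10.5
0.15 1.2 -15.7
0.2 2.1 -20.9
0.25 3.3 -26.0
0.3 4.7 -31.0
0.35 6.4 -36.0
0.4 8.3 -40.9
0.45 10.5 -45.7
0.5 12.9 -50.3
0.55 15.5 -54.9
0.6 18.3 -59.3
0.65 21.4 -63.5
0.7 24.7 -67.6
0.75 28.2 -71.6
0.8 31.8 -75.3
0.85 35.7 -78.9
0.9 39.7 -82.2
0.95 43.9 -85.4
1.0 48.3 -88.4
1.05 52.8 -91.1
1.1 57.4 -93.6
1.15 62.1 -95.8
1.2 67.0 -97.9
1.25 71.9 -99.6
1.3 76.9 -101.2
1.35 82.0 -102.5
1.4 87.2 -103.5
1.45 92.3 -104.2
1.5 97.6 -104.7
1.55 102.8 -105.0
1.6 108.1 -105.0
1.65 113.3 -104.7
1.7 118.5 -104.1
```

Emit:
servo_tool(increments=[{"slide": [0.1,-5.2,-2],"dr": [0,0,0.05],"jaw": 1},{"slide": [0.5,-10.5,-2],"dr": [0,0,0.1],"jaw": 1},{"slide": [1.2,-15.7,-2],"dr": [0,0,0.15],"jaw": 1},{"slide": [2.1,-20.9,-2],"dr": [0,0,0.2],"jaw": 1},{"slide": [3.3,-26,-2],"dr": [0,0,0.25],"jaw": 1},{"slide": [4.7,-31,-2],"dr": [0,0,0.3],"jaw": 1},{"slide": [6.4,-36,-2],"dr": [0,0,0.35],"jaw": 1},{"slide": [8.3,-40.9,-2],"dr": [0,0,0.4],"jaw": 1},{"slide": [10.5,-45.7,-2],"dr": [0,0,0.45],"jaw": 1},{"slide": [12.9,-50.3,-2],"dr": [0,0,0.5],"jaw": 1},{"slide": [15.5,-54.9,-2],"dr": [0,0,0.55],"jaw": 1},{"slide": [18.3,-59.3,-2],"dr": [0,0,0.6],"jaw": 1},{"slide": [21.4,-63.5,-2],"dr": [0,0,0.65],"jaw": 1},{"slide": [24.7,-67.6,-2],"dr": [0,0,0.7],"jaw": 1},{"slide": [28.2,-71.6,-2],"dr": [0,0,0.75],"jaw": 1},{"slide": [31.8,-75.3,-2],"dr": [0,0,0.8],"jaw": 1},{"slide": [35.7,-78.9,-2],"dr": [0,0,0.85],"jaw": 1},{"slide": [39.7,-82.2,-2],"dr": [0,0,0.9],"jaw": 1},{"slide": [43.9,-85.4,-2],"dr": [0,0,0.95],"jaw": 1},{"slide": [48.3,-88.4,-2],"dr": [0,0,1.0],"jaw": 1}])

```text
t: 13.2
tool_pos: [0.5933, -0.1312, 0.2562]
orientation: [1.51, 2.755, -0.001]
force: [4.1, -2.7, -4.6]
opening: 0.018
gripper_force: 15.0
```

Emit:
servo_tool(increments=[{"slide": [0.1,-5.2,0],"dr": [0,0,0.05],"jaw": 1},{"slide": [0.5,-10.5,0],"dr": [0,0,0.1],"jaw": 1},{"slide": [1.2,-15.7,0],"dr": [0,0,0.15],"jaw": 1},{"slide": [2.1,-20.9,0],"dr": [0,0,0.2],"jaw": 1},{"slide": [3.3,-26,0],"dr": [0,0,0.25],"jaw": 1},{"slide": [4.7,-31,0],"dr": [0,0,0.3],"jaw": 1},{"slide": [5.5,-33.5,0],"dr": [0,0,0.325],"jaw": 1},{"slide": [6.4,-36,0],"dr": [0,0,0.35],"jaw": 1}])

```text
t: 14.0
tool_pos: [0.5594, -0.1454, 0.2562]
orientation: [1.965, 2.451, -0.002]
force: [3.6, -5.0, -5.7]
opening: 0.0175
gripper_force: 15.0
```

Emit:
servo_tool(increments=[{"slide": [0.1,-3,0],"dr": [0,0,0.03],"jaw": 1},{"slide": [0.2,-6,0],"dr": [0,0,0.06],"jaw": 1},{"slide": [0.4,-9,0],"dr": [0,0,0.09],"jaw": 1},{"slide": [0.8,-12.6,0],"dr": [0,0,0.12],"jaw": 1},{"slide": [1.2,-15.7,0],"dr": [0,0,0.15],"jaw": 1}])

```text
t: 14.5
tool_pos: [0.5438, -0.1477, 0.2562]
orientation: [2.143, 2.296, -0.002]
force: [2.3, -5.2, -6.1]
opening: 0.0176
gripper_force: 15.0
```

```bash
python3 - <<'E'
from h import *
i,d,W=cloud('scene')
m=(d>0)&(abs(W[...,0]-.537)<.06)&(abs(W[...,1]+.042)<.045)&(W[...,2]>.0925)&(W[...,2]<.103)&(i.min(2)>40)
P=W[m];print(len(P),cv2.minAreaRect((P[:,:2]*1000).astype(np.float32)))
s=read_state();print(s['tool_pos'],s['force'],np.arctan2(-(s['tool_pos'][1]+.0425),s['tool_pos'][0]-.5368))
save('s5',cv2.resize(i[200:350,170:370],(800,600)))
E
```

```text
182 ((539.3508911132812, -34.76374053955078), (42.16314697265625, 14.543164253234863), 74.55525970458984)
[ 0.54351852 -0.14772588  0.25618948] [ 3.38031482 -6.05659419 -6.07982648] 1.5070343519795886
```

View pics/s5.png

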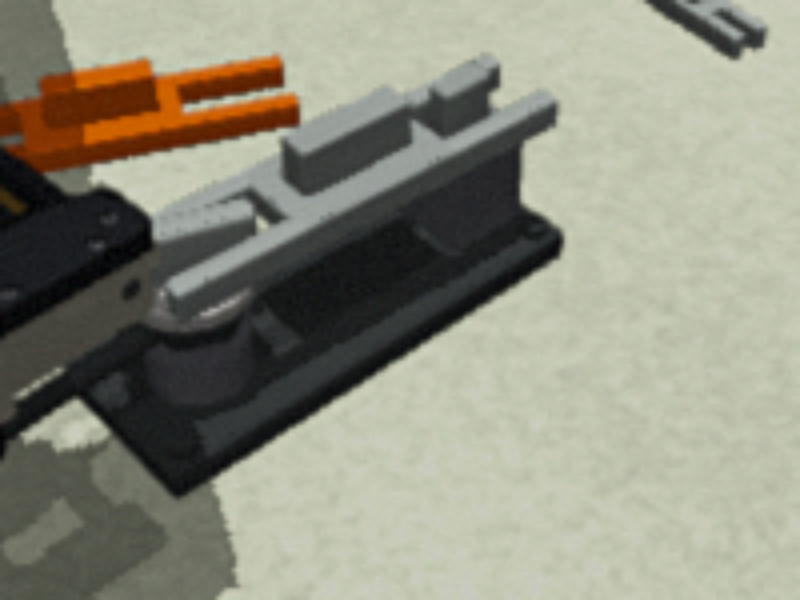

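The view shows the spindle blade turned about 0.27 rad against the spanner, which is still seated and level. The nut is at about 1.24 rad, so I continue to the stop.

Emit:
servo_tool(increments=[{"slide": [0,-2,0],"dr": [0,0,0.02],"jaw": 1},{"slide": [0.1,-4.2,0],"dr": [0,0,0.04],"jaw": 1},{"slide": [0.2,-6.3,0],"dr": [0,0,0.06],"jaw": 1},{"slide": [0.3,-8.4,0],"dr": [0,0,0.08],"jaw": 1}])

```text
t: 14.95
tool_pos: [0.5354, -0.148, 0.2562]
orientation: [2.233, 2.209, -0.002]
force: [2.4, -5.6, -6.1]
opening: 0.0175
gripper_force: 15.0
```

Emit:
servo_tool(increments=[{"slide": [0,-2,0],"dr": [0,0,0.02],"jaw": 1},{"slide": [0.1,-4.2,0],"dr": [0,0,0.04],"jaw": 1},{"slide": [0.2,-6.3,0],"dr": [0,0,0.06],"jaw": 1}])

```text
t: 15.25
tool_pos: [0.529, -0.1478, 0.2562]
orientation: [2.298, 2.141, -0.003]
force: [0.6, -6.8, -6.1]
opening: 0.0175
gripper_force: 15.0
```

Emit:
servo_tool(increments=[{"slide": [0,-2,0],"dr": [0,0,0.02],"jaw": 1},{"slide": [0.1,-4,0],"dr": [0,0,0.04],"jaw": 1}])

```text
t: 15.45
tool_pos: [0.525, -0.1475, 0.2562]
orientation: [2.341, 2.095, -0.003]
force: [1.5, -6.9, -6.8]
opening: 0.0176
gripper_force: 15.0
```

```bash
python3 - <<'E'
from h import *
i,d,W=cloud('scene');np.savez('s6.npz',i=i,d=d,W=W)
m=(d>0)&(abs(W[...,0]-.537)<.06)&(abs(W[...,1]+.042)<.045)&(W[...,2]>.0925)&(W[...,2]<.103)&(i.min(2)>40)
P=W[m];print(len(P),cv2.minAreaRect((P[:,:2]*1000).astype(np.float32)))
m=(d>0)&(abs(W[...,0]-.537)<.04)&(abs(W[...,1]-.042)<.05)&(W[...,2]>.106)&(W[...,2]<.118)
P=W[m];print(len(P),cv2.minAreaRect((P[:,:2]*1000).astype(np.float32)),np.median(P[:,2]))
s=read_state();print(s['tool_pos'],s['force'],np.arctan2(-(s['tool_pos'][1]+.0425),s['tool_pos'][0]-.5368))
E
```

```text
270 ((536.2621459960938, -42.409515380859375), (58.967529296875, 16.373188018798828), 70.55345916748047)
286 ((539.8327026367188, 41.17900848388672), (60.93756103515625, 20.082027435302734), 87.35908508300781) 0.11161318931763242
[ 0.52479748 -0.14743451  0.25614113] [ 1.31047572 -7.13456906 -6.33216015] 1.6846824406573988
```

Emit:
servo_tool(increments=[{"slide": [0,-2,0],"dr": [0,0,0.02],"jaw": 1},{"slide": [0.1,-3.5,0],"dr": [0,0,0.035],"jaw": 1},{"slide": [0.1,-3.5,0],"dr": [0,0,0.035],"jaw": 1}])

```text
t: 15.8
tool_pos: [0.5224, -0.147, 0.2563]
orientation: [2.375, 2.052, 0.001]
force: [9.6, -8.0, -12.4]
opening: 0.0176
gripper_force: 15.0
```

The force rises, so the stop is reached. I release and rise.

Emit:
servo_tool(increments=[{"slide": [0,1.5,0],"dr": [0,0,0],"jaw": 1},{"slide": [0,1.5,0],"dr": [0,0,0],"jaw": 0.6},{"slide": [0,1.5,0],"dr": [0,0,0],"jaw": 0.5},{"slide": [0,1.5,0],"dr": [0,0,0],"jaw": 0.5},{"slide": [0,1.5,0],"dr": [0,0,0],"jaw": 0.5},{"slide": [0,1.5,-6],"dr": [0,0,0],"jaw": 0.5},{"slide": [0,1.5,-25],"dr": [0,0,0],"jaw": 0.5},{"slide": [0,1.5,-60],"dr": [0,0,0],"jaw": 0.5},{"slide": [0,1.5,-100],"dr": [0,0,0],"jaw": 0.5},{"slide": [0,1.5,-130],"dr": [0,0,0],"jaw": 0.5},{"slide": [0,1.5,-140],"dr": [0,0,0],"jaw": 0.5},{"slide": [0,1.5,-140],"dr": [0,0,0],"jaw": 0.5},{"slide": [0,1.5,-140],"dr": [0,0,0],"jaw": 0.5}])

```text
t: 17.1
tool_pos: [0.5232, -0.1463, 0.3955]
orientation: [-2.375, -2.054, 0.001]
force: [0.6, -0.4, -0.8]
opening: 0.0466
gripper_force: 0.0
```

```bash
python3 - <<'E'
from h import *
i,d,W=cloud('scene')
def r(m):
    P=W[m];print(len(P),cv2.minAreaRect((P[:,:2]*1000).astype(np.float32)),np.median(P[:,2]))
r((d>0)&(abs(W[...,0]-.537)<.06)&(abs(W[...,1]+.042)<.045)&(W[...,2]>.0925)&(W[...,2]<.103)&(i.min(2)>40))
r((d>0)&(abs(W[...,0]-.537)<.04)&(abs(W[...,1]-.042)<.05)&(W[...,2]>.106)&(W[...,2]<.118))
r((d>0)&(abs(W[...,0]-.525)<.05)&(abs(W[...,1]+.147)<.04)&(W[...,2]>.085)&(W[...,2]<.115))
s=read_state();print(s['tool_pos'],s['force'],s['t'])
save('s7',cv2.resize(i[200:350,170:370],(800,600)))
E
```

```text
267 ((536.9918823242188, -42.720314025878906), (59.00331115722656, 15.067350387573242), 71.8754653930664) 0.09746681377880562
288 ((540.7044677734375, 41.69330978393555), (60.52614212036133, 19.348697662353516), 88.31574249267578) 0.11171363528335662
190 ((527.3447875976562, -146.3181915283203), (16.5234432220459, 17.833641052246094), 27.686717987060547) 0.10069460798852109
[ 0.52300176 -0.14627946  0.39478848] [-0.49001664  0.77979054 -0.04409292] 17.15
```

View pics/s7.png

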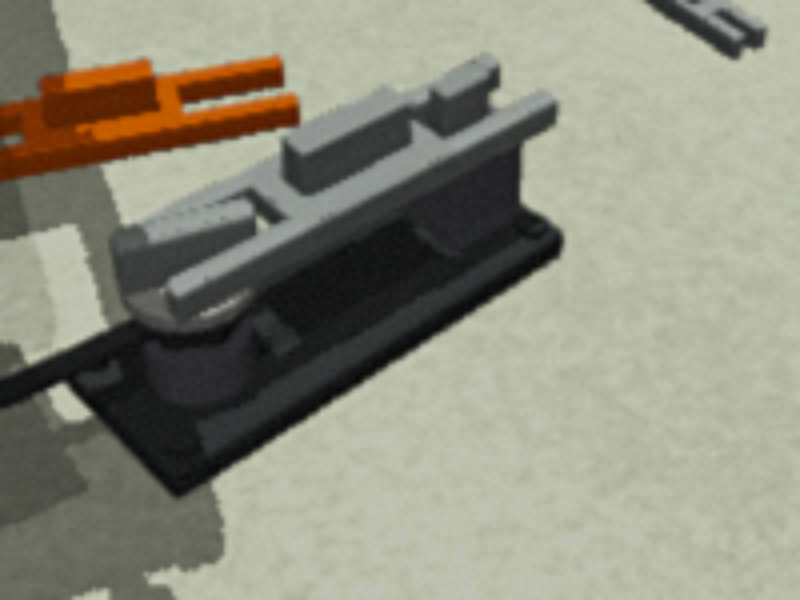

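The gripper is clear of the jack. The spanner is level and seated, with its rib top at 112 mm. The lever is at about 1.66 rad and the spindle at about 0.32 rad, which puts the nut at about 1.34 rad, at its stop.

```bash
python3 -c "
from plant import *
print(close_job())"
```

```text
the job is handed in; nothing more can be done
None
```

The job is handed in with the large spanner seated over the spindle head and post, the locknut at its stop (about 1.34 rad, spindle turned about 0.32 rad) and the gripper clear; the hand-in returned no verdict.

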